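# Free the seized banding gauge and set its pencil to the cup

## Task

Dried glaze has jammed the black clamp knob of the banding gauge: break it loose with a short firm twist counterclockwise (seen from above) and back it off about a quarter turn, so that the rod slides. Then push the rod by its brass post towards the cup on the banding wheel until the sprung pencil bears lightly on the cup's wall, pushed back a millimetre or two on its spring but well short of bottoming, and without shifting the cup. Screw the knob firmly tight again, let go, and leave the pencil resting on the cup and the things around where they are.

Things in the scene. Friction and masses are not known exactly. Their poses are not given: they have to be found in the camera images.
- knob_grip (a point): Centre of the black wing knob's bar, on its upright axis, on top of the gauge's head. The bar is 50 mm long (along this point's x, which turns with the knob), 13 mm thick (y), 27 mm high: 16 mm of it below this point, 11 mm above. The head's flat top (64 mm across) lies 27 mm below. The knob does not rise as it turns.
- knob (a joint): Turn of the knob, rad: about 0 as found, jammed; grows counterclockwise from above (loosening). Breaks loose at 0.3 to 0.4 N m (a grip under about 12 N slips); the torque falls away over 0.6 rad; beyond, it turns freely (0.05 N m, stop at 1.6) and the rod is free. Turned back it bites below 0.6 and is firmly tight at 0.15 or less (0.3 N m); it can be forced a little below 0.
- post_grip (a point): Grip point on the upright brass post, 14 mm across, at the rear end of the rod: post 9 mm above to 27 mm below; the 8 mm rod's axis is 21 mm below. x: the level line of sliding, towards the cup. Travel 72 mm, start in the rear third; fully back it is 83 mm behind the round head. Clamped, the rod holds to over 20 N; free it slides with 3 N of friction and stays where left.
- pencil: Blue pencil in the sleeve at the rod's front; origin at its dark point, x ahead along the rod. Untouched, the point is 215 mm ahead of post_grip along the rod and 21 mm below it. It can be pushed back 4.5 mm into the sleeve on a spring: 0.3 N at first touch, 0.8 N more per mm, then solid. Bearing lightly means about 1 to 2 N, pushed back 1 to 2 mm.
- cup: Loose white handmade cup, no handle, 111 mm high, flaring to 116 mm at the rim, 0.55 to 0.85 kg; origin at the centre of its underside. It stands on the wheel within 3 mm of the rod's line. Its wall flares and is not quite round: at the pencil's height (42 mm above its foot) it is anywhere from 44 to 51 mm from the axis, so the meeting point must be felt. It slides from about 3.5 N.
- wheel: Grey cast-iron banding wheel, 170 mm across, 76 mm high; origin at the centre of its underside on the counter. Its head turns freely; no need to touch it.
- gauge: Banding gauge: green foot 92 mm across, fixed to the counter, upright post, round aluminium clamp head 64 mm across, from 102 to 143 mm above the counter, rod through it at 118 mm; origin at the centre of its underside; x points from the brass post through the head to the cup.
- bottle_mid (a point): Middle of a bystander bottle with green body and white nozzle, 37 mm across, 98 mm high, loose, about 90 mm beyond the gauge.
- flat_brush: Bystander: blue flat brush lying to the right, 180 mm long, loose.
- tape_roll: Bystander: roll of cream masking tape, 80 mm across, 24 mm high, to the right, loose.
- bird: Bystander: white bird figurine, 120 mm long, 76 mm high, to the right, loose.

How it is judged:
On the way, in this order (a step that is already met when the one before it is completed fails the run):
1. the knob is broken loose and backed off at least 0.7 rad counterclockwise (value of joint knob above 0.7 rad), for 0.1 s.
2. with the knob still loose the pencil bears on the cup with 0.5 to 2.5 N (contact force between pencil and cup between 0.5 and 2.5 N and value of joint knob above 0.5 rad), for 0.3 s.
At the end, for the whole second after the job is handed in: The knob is tight again (reads under 0.2 rad), the pencil bears on the cup with 0.4 to 2.6 N (pushed back roughly 0.2 to 2.8 mm), and the cup stands upright and still within 6 mm of where it was (contact force between pencil and cup between 0.4 and 2.6 N and value of joint knob below 0.2 rad and distance of cup from where it was at the start of the episode below 0.006 m and angle between cup's own z axis and vertical below 0.05 rad and linear speed of cup below 0.01 m/s); the robot touches nothing.
It fails at once if the pencil is driven against the cup with more than 5 N (its point would snap) (contact force between pencil and cup above 5 N).
It fails at once if the cup is shifted by more than 8 mm (distance of cup from where it was at the start of the episode above 0.008 m).
It fails at once if the bottle, brush, tape or bird is moved by more than 20 mm (distance of any of bottle_mid, flat_brush, tape_roll, bird from where it was at the start of the episode above 0.02 m).
It also fails if it takes over 58 s, if anything falls off the work surface, if the arm or the gripper's body presses on something with over 40 N, if the wrist force passes 120 N, or if a joint passes its speed limit or range.

## Robot

A 7-joint arm with a two-finger parallel gripper is mounted at the origin on a cart in front of the work surface, level with it; the furniture and walls round the work are solid. World frame = base frame: x ahead of the robot, y to its left, z up, the work surface at z = 0. Lengths are in m, angles in rad, forces in N, time in s.
With the tool pointing down it reaches from about 0.425 to 0.825 m from the base axis. Payload 3.6 kg.
Tool frame: the origin (TCP) lies where the fingers leave the gripper's body, on its centre line; the fingertips stand 73 mm ahead of it and the grasp point (between the pads) lies 54 mm ahead of it; z points along the fingers, y is the line along which they close (so a half turn about z gives the same grasp; the last joint's range is limited). The gripper opens to 85 mm and grips with 20 to 120 N. Pads are 22 mm wide; open, the fingers measure 114 mm over their backs; the gripper's body (76 mm by 85 mm) begins 54 mm behind the grasp point. The pads swing forward as they close: fully open they stand 13 mm farther back than shut.
Start: joints at [1.236, 0.615, -0.013, 1.423, 0.008, 1.103, -0.04], TCP at [0.197, -0.619, 0.304] pointing down, gripper open.
Joint ranges: [-3.12, 3.12], [-0.3, 2.06], [-1.34, 1.32], [0.26, 2.42], [-1.36, 4.5], [0.01, 1.98], [-2.84, 2.84]. Speed limits (rad/s): [2.79, 2.79, 3.14, 3.14, 3.14, 3.14, 3.14].

## Interface

Orientations are given as a unit quaternion [x, y, z, w].
In Python, from station import arm, snapshot, camera_info, ticket gives the robot as it stands. Calls block until the motion is done:
- arm.movep(position, orientation): joint-space move of the TCP to a pose.
- arm.line_to(position, velocity=0.15, ori=None): straight line of the TCP; ori=None keeps the orientation; velocity is the mean speed in m/s.
- arm.move_j(angles): joint-space move.
- arm.move_gripper(opening, effort=None): opening from 0.0 (shut) to 1.0 (fully open); effort is the grip in N (None keeps the last); returns when the fingers have stopped.
- arm.pause(seconds).
- arm.ik(position, orientation): joint angles nearest the present ones, or None.
- snapshot(name): name is "scene" or "side" or "wrist"; returns the picture (400x640x3 uint8, blue, green, red); there is no depth.
- camera_info(name): a dict with "fx", "fy", "cx", "cy" (pixels), "R" (3x3) and "t" (3): a world point X has camera coordinates R X + t; the wrist camera has in their place "T_tool_cam" (4x4, takes a point from camera to tool coordinates, whose origin is the TCP and whose axes are the flange's). Camera axes: x right, y down, z forward; pixel columns grow to the right and rows downward; lengths in m; the calibration is good to about 2 mm. A picture is of the moment at which its call begins: read the wrist's pose just before it. camera_info takes no time and is no camera call.
A pose or a line that the arm cannot do raises arm.MotionError and nothing moves.
- ticket.finish_job(): hands the job in; it is judged then, once.
Readings, each from a call of its own:
- arm.read_time(): time.
- arm.read_joint_positions(): joint angles.
- arm.read_dq(): joint speeds.
- arm.read_effort(): joint torques, N m.
- arm.read_tool_pos(): TCP position.
- arm.read_eef_rot(): TCP orientation.
- arm.read_ft_force(): force on the tool from outside, world axes, zero at the start.
- arm.read_wrist_torque(): the same for the moment, N m.
- arm.read_opening(): opening from 0.0 (shut) to 1.0 (fully open).
- arm.read_finger_force(): force on a finger pad.
Only numpy, scipy, OpenCV 4.12 (cv2) and the standard library are available. Lean on these libraries where they do the work, as an engineer would, in place of code of your own. Each camera call takes 0.05 s, during which the arm holds its last target. There are 200 camera calls.

## Working session

There is one attempt and no reset: what is moved stays moved. The work goes in short steps, each a Python script; the robot and the scene stay as the last script left them, time stands still between calls to the robot, and variables do not carry over. Pictures are saved under pics/ and viewed, at most 10 in all, crops included, and the job is handed in when it is done.

```bash
ls; mkdir -p pics; python3 - <<'E'
from station import arm, snapshot, camera_info
import cv2,numpy as np
for n in("scene","side"):
    cv2.imwrite(f"pics/{n}0.png",snapshot(n)); c=camera_info(n); print(n,c)
print(camera_info("wrist"))
print(arm.read_time(),arm.read_tool_pos(),arm.read_eef_rot(),arm.read_ft_force(),arm.read_opening())
E
```

```text
pics
scene {'fx': 466.3808156930021, 'fy': 466.3808156930021, 'cx': 322.3617993754444, 'cy': 202.60734348480432, 'R': array([[-0.6502649 , -0.75955424, -0.01526172],
       [-0.30948392,  0.28319301, -0.90775626],
       [ 0.69381212, -0.58555877, -0.4192203 ]]), 't': array([0.28991095, 0.26707246, 1.02174026])}
side {'fx': 500.36713485458637, 'fy': 500.36713485458637, 'cx': 325.4515445279325, 'cy': 204.95982861965047, 'R': array([[ 0.99886335, -0.04666653,  0.00970755],
       [-0.01928763, -0.58195591, -0.81299158],
       [ 0.04358886,  0.81188026, -0.58219451]]), 't': array([-0.47831752,  0.091135  ,  1.44190798])}
{'fx': 295.9666939673652, 'fy': 295.9666939673652, 'cx': 318.7658641421242, 'cy': 203.1417764029479, 'T_tool_cam': array([[-1.82450872e-04, -9.47286889e-01, -3.20386511e-01,
         8.20138281e-02],
       [ 9.99998839e-01,  3.11872253e-04, -1.49158326e-03,
         4.83088926e-04],
       [ 1.51287693e-03, -3.20386411e-01,  9.47285732e-01,
        -6.98020882e-02],
       [ 0.00000000e+00,  0.00000000e+00,  0.00000000e+00,
         1.00000000e+00]])}
0.1 [ 0.19674568 -0.61895382  0.30283888] [ 9.88178248e-01  1.53304794e-01 -2.17210315e-04 -1.15915318e-03] [-0.46959368  0.66898697 -0.1643681 ] 1.0001839411225788
```

View pics/scene0.png

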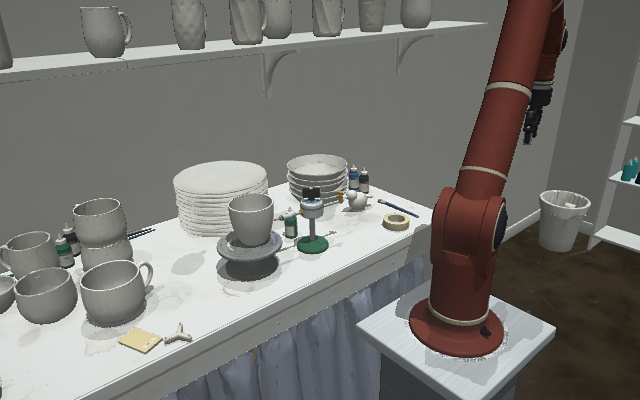

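View pics/side0.png

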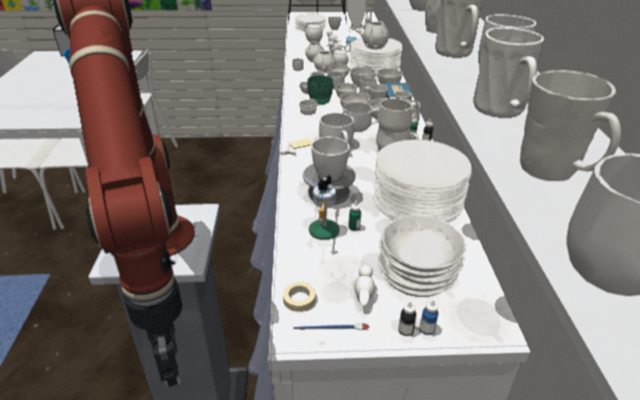

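Scene view: knob at about (311,193), green foot (313,244), cup (251,220), brass post right behind the knob at (339,199). Side view: knob (324,182), brass post (323,213), foot (323,230).

```bash
cat > h.py <<'E'
import numpy as np,cv2
from scipy.spatial.transform import Rotation as Ro
from station import arm,snapshot,camera_info
def ray(n,u,v,pose=None):
    c=camera_info(n); d=np.array([(u-c['cx'])/c['fx'],(v-c['cy'])/c['fy'],1])
    if n=='wrist':
        p,q=pose; R=Ro.from_quat(q).as_matrix(); T=c['T_tool_cam']
        return p+R@T[:3,3], R@T[:3,:3]@d
    R=np.array(c['R']); return -R.T@c['t'], R.T@d
def onz(n,u,v,z,pose=None):
    o,d=ray(n,u,v,pose); return o+d*(z-o[2])/d[2]
def tri(r1,r2):
    (a,d),(b,e)=r1,r2; s=np.linalg.lstsq(np.c_[d,-e],b-a,rcond=None)[0]
    p,q=a+s[0]*d,b+s[1]*e; return (p+q)/2,np.linalg.norm(p-q)
def Q(yaw): # tool down; tool x at angle yaw in world
    return (Ro.from_euler('z',yaw)*Ro.from_euler('x',np.pi)).as_quat()
def pose(): return arm.read_tool_pos(),arm.read_eef_rot()
E
python3 - <<'E'
from h import *
for n,k,f in(("scene",(311,193),(313,244)),("side",(324,182),(323,230))):
    print(n,onz(n,*k,.17),onz(n,*f,.01))
    im=cv2.imread(f"pics/{n}0.png"); h=cv2.cvtColor(im,cv2.COLOR_BGR2HSV)
    m=cv2.inRange(h,(50,120,20),(85,255,160)); 
    c=cv2.connectedComponentsWithStats(m)
    for s,ce in zip(c[2][1:],c[3][1:]):
        if s[4]>40: print(s,ce,onz(n,*ce,.01))
print(tri(ray("scene",311,193),ray("side",324,182)))
print(tri(ray("scene",339,199),ray("side",323,209)))
print(Ro.from_quat(arm.read_eef_rot()).as_matrix())
E
```

```text
scene [0.4662777  0.01957655 0.17      ] [0.46708313 0.0168042  0.01      ]
[ 56 243  13   8  56] [ 62.125      246.73214286] [0.93847776 0.5621022  0.01      ]
side [0.47376726 0.01167252 0.17      ] [0.47168912 0.00162467 0.01      ]
[144   0   9  10  58] [147.32758621   4.10344828] [-0.64896335  2.5800865   0.01      ]
[158   0  18   9 132] [167.5530303    3.95454545] [-0.50979452  2.5831941   0.01      ]
[309  91  20  12  74] [320.17567568  98.2027027 ] [0.49925544 0.94050788 0.01      ]
[350 211  10  19 124] [353.46774194 218.89516129] [0.56543888 0.05196676 0.01      ]
[310 221  28  17 333] [323.61561562 229.8048048 ] [0.47352186 0.0024755  0.01      ]
(array([0.47329532, 0.01485421, 0.16706524]), np.float64(0.001949552332616964))
(array([ 0.46211264, -0.07081436,  0.13155837]), np.float64(0.01611705696651751))
[[ 9.52995186e-01  3.02984422e-01 -7.84692496e-04]
 [ 3.02985429e-01 -9.52992593e-01  2.22430115e-03]
 [-7.38775391e-05 -2.35749868e-03 -9.99997218e-01]]
```

```bash
python3 - <<'E'
from h import *
arm.movep([.48,0.0,.40],Q(0))
p=pose(); im=snapshot("wrist"); np.savez("w1.npz",p=p[0],q=p[1])
cv2.imwrite("pics/w1.png",im); print(p,arm.read_time(),arm.read_joint_positions(),arm.read_ft_force())
E
```

```text
(array([ 0.48015138, -0.00102016,  0.3998405 ]), array([ 9.99999524e-01, -9.45887569e-04, -1.07927099e-04,  2.11522191e-04])) 2.5917 [ 0.2256983   0.27558622 -0.35525318  1.73144874  0.10400773  1.15333923
 -1.7322528 ] [ 0.69871136  0.2497927  -0.52215821]
```

View pics/w1.png

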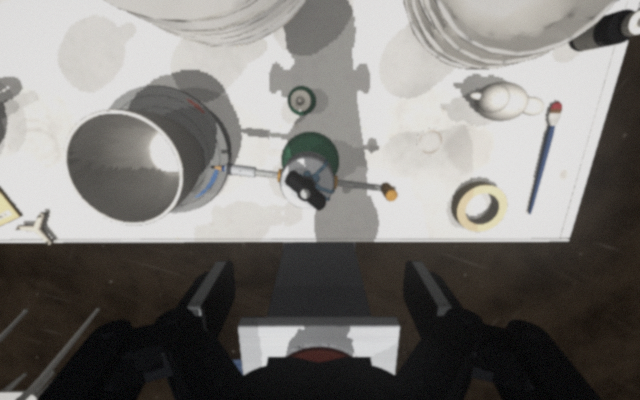

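The wrist view shows the black wing knob at about (304,189), the brass post at (390,191), the rod running left to the pencil near (215,168), and the cup rim around (126,166).

```bash
python3 - <<'E'
from h import *
d=np.load("w1.npz");P=(d['p'],d['q']);im=cv2.imread("pics/w1.png");h=cv2.cvtColor(im,cv2.COLOR_BGR2HSV)
roi=np.zeros(im.shape[:2],np.uint8);roi[165:215,275:335]=1
m=((im.max(2)<55)&(roi>0)).astype(np.uint8);
n,l,s,c=cv2.connectedComponentsWithStats(m);i=1+s[1:,4].argmax()
pts=np.argwhere(l==i)[:,::-1].astype(np.float32);r=cv2.minAreaRect(pts);print(s[i],r)
bx=cv2.boxPoints(r);W=np.array([onz('wrist',*b,.178,P) for b in bx]);print(W,W.mean(0))
for a in(0,1):e=W[a+1]-W[a];print(np.linalg.norm(e),np.degrees(np.arctan2(e[1],e[0])))
m=cv2.inRange(h,(10,120,120),(28,255,255));m[:, :375]=0;m[:,405:]=0
n,l,s,c=cv2.connectedComponentsWithStats(m)
for i in range(1,n):
  if s[i,4]>20: print(s[i],c[i],onz('wrist',*c[i],.145,P))
print("rod", onz('wrist',365,186.5,.118,P),onz('wrist',345,183.5,.118,P),onz('wrist',240,171,.118,P),onz('wrist',218,168,.118,P))
big=cv2.resize(im[140:230,180:420],None,fx=3.3,fy=3.3,interpolation=cv2.INTER_CUBIC);cv2.imwrite("pics/w1c.png",big)
E
```

```text
[287 172  38  37 508] ((307.5118103027344, 187.82838439941406), (45.890987396240234, 17.716535568237305), 40.815086364746094)
[[ 0.4888067   0.03357076  0.178     ]
 [ 0.50254628  0.02146737  0.178     ]
 [ 0.4711256  -0.01353932  0.178     ]
 [ 0.45642486 -0.0015628   0.178     ]] [0.47972586 0.009984   0.178     ]
0.01831032407950319 -41.37728336210425
0.04703964010350552 -131.90994561959917
[386 190  10  10  79] [390.53164557 194.35443038] [ 0.46281054 -0.08345103  0.145     ]
rod [ 0.46468874 -0.0580608   0.118     ] [ 0.46854369 -0.03334877  0.118     ] [0.48438518 0.09413775 0.118     ] [0.48811771 0.12036838 0.118     ]
```

View pics/w1c.png

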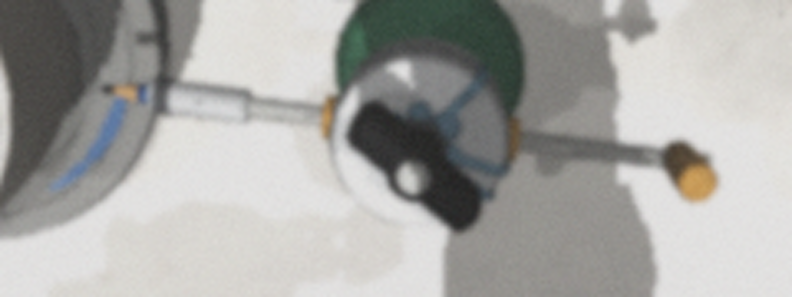

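The crop shows the bar's white cap at (411,178), i.e. (304.5,194) in the full picture. The bar runs about 48° in world axes. The rod line is clean, and the pencil point is short of the cup wall at crop (105,90). Next I hover for a close look and check joint range.

```bash
python3 - <<'E'
from h import *
d=np.load("w1.npz");P=(d['p'],d['q'])
print("dot",onz('wrist',304.5,193.9,.183,P),"head",onz('wrist',307.5,181.5,.143,P))
k=[.474,.012]
for y0 in(48,-132):
  for dy in(0,63):
    for z in(.224,.30):
      q=arm.ik([*k,z],Q(np.radians(y0+dy)));print(y0,dy,z,None if q is None else np.round(q,2))
  
for y in(82.5,-97.5,172.5,-7.5): 
  q=arm.ik([.4628,-.0835,.195],Q(np.radians(y)));print('post',y,None if q is None else np.round(q,2))
E
```

```text
dot [0.47508857 0.01316476 0.183     ] head [0.4776357  0.01159036 0.143     ]
48 0 0.224 [ 0.23  0.49 -0.43  2.01  0.31  0.71 -1.13]
48 0 0.3 [ 0.29  0.39 -0.49  1.91  0.23  0.9  -1.05]
48 63 0.224 [ 0.39  0.53 -0.67  2.    0.47  0.76 -0.2 ]
48 63 0.3 [ 0.45  0.43 -0.73  1.9   0.35  0.94 -0.09]
-132 0 0.224 [ 0.64  0.72 -1.15  2.    0.81  0.98  1.49]
-132 0 0.3 [ 0.67  0.57 -1.15  1.9   0.6   1.07  1.69]
-132 63 0.224 [-0.33  0.48  0.37  2.02 -0.27  0.69 -2.57]
-132 63 0.3 [-0.47  0.39  0.56  1.93 -0.26  0.89 -2.56]
post 82.5 [ 0.49  0.55 -0.52  2.04  0.43  0.66 -0.45]
post -97.5 [-0.25  0.56  0.56  2.07 -0.48  0.65 -2.63]
post 172.5 [ 0.71  0.65 -0.88  2.04  0.71  0.79  0.84]
post -7.5 [ 0.3   0.51 -0.24  2.05  0.2   0.6  -1.78]
```

```bash
python3 - <<'E'
from h import *
arm.move_gripper(.55)
arm.movep([.474,.0125,.30],Q(np.radians(48)))
arm.pause(.2)
p=pose(); im=snapshot("wrist"); np.savez("w2.npz",p=p[0],q=p[1])
cv2.imwrite("pics/w2.png",im); print(p,arm.read_time(),arm.read_joint_positions())
g=im.max(2)
m=(g<55).astype(np.uint8);m[300:]=0
n,l,s,c=cv2.connectedComponentsWithStats(m)
for i in range(1,n):
  if s[i,4]>200: print(s[i],c[i],cv2.minAreaRect(np.argwhere(l==i)[:,::-1].astype(np.float32)))
E
```

```text
(array([0.47465416, 0.01253118, 0.30098513]), array([9.13771784e-01, 4.06226102e-01, 1.06885322e-03, 5.82378144e-04])) 4.0 [ 0.28609859  0.38403965 -0.4938104   1.90737085  0.22881068  0.90318946
 -1.05347743]
[    0    20   305   280 36042] [109.83430442 193.39295822] ((108.87956237792969, 210.11965942382812), (412.340087890625, 149.0908966064453), 40.426082611083984)
[358 105  23  31 260] [365.52307692 120.66923077] ((367.08489990234375, 122.04716491699219), (32.005008697509766, 17.71950912475586), 74.05460357666016)
[ 308  185   24   71 1143] [319.167979   217.85914261] ((319.04638671875, 220.02603149414062), (22.831274032592773, 70.25373077392578), 2.726310968399048)
[ 363  252   52   48 1147] [382.02789887 281.75675676] ((388.4999694824219, 275.5), (50.99999237060547, 46.99999237060547), -0.0)
```

View pics/w2.png

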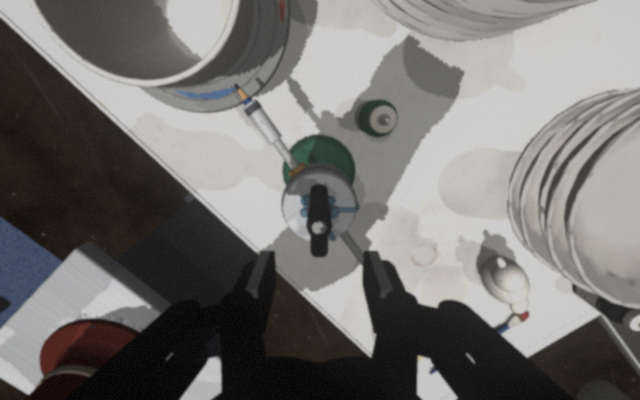

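The bar is vertical in the close view, at column 319, rows 185–256, with its cap at (319,228). The tool is aligned to within a few degrees.

```bash
python3 - <<'E'
from h import *
d=np.load("w2.npz");P=(d['p'],d['q']);im=cv2.imread("pics/w2.png")
m=(im.max(2)<55)
r=np.arange(190,252);cc=np.array([np.mean(np.where(m[i,303:336])[0])+303 for i in r]);ok=(r<215)|(r>238)
s,b=np.polyfit(r[ok],cc[ok],1);print("slope",s)
a=onz('wrist',s*192+b,192,.181,P);e=onz('wrist',s*250+b,250,.181,P);v=a-e
yaw=np.degrees(np.arctan2(v[1],v[0]));print(a,e,(a+e)/2,"yaw",yaw,"dot",onz('wrist',319,228,.183,P),"toolyaw",np.degrees(np.arctan2(*(Ro.from_quat(P[1]).as_matrix()[[1,0],0]))))
k=onz('wrist',319,228,.183,P)[:2]
Y=np.radians(yaw); assert abs(yaw-48)<6 and np.hypot(k[0]-.474,k[1]-.0125)<.006
arm.line_to([*k,.30],.1,ori=Q(Y)); arm.line_to([*k,.170+.054],.12)
print(arm.read_tool_pos(),arm.read_ft_force())
arm.move_gripper(0,60); print("op",arm.read_opening()*85,arm.read_finger_force(),arm.read_ft_force(),arm.read_wrist_torque(),arm.read_time())
np.savez("k.npz",k=k,Y=Y)
E
```

```text
slope -0.0024541986881517065
[0.49212146 0.03158004 0.181     ] [ 4.63106404e-01 -4.19327166e-04  1.81000000e-01] [0.47761393 0.01558036 0.181     ] yaw 47.80019156809702 dot [0.4752331  0.01279858 0.183     ] toolyaw 47.93608738941424
[0.47566706 0.01296885 0.22445678] [-0.19839618  0.11991694 -0.21705113]
op 11.830422737981978 121.54454112052917 [-1.36073102  0.07223123  5.61097926] [0.09108994 0.43848694 0.08414999] 5.45
```

```bash
python3 - <<'E'
from h import *
d=np.load("k.npz");k,Y=d['k'],float(d['Y'])
for a in(.15,.3,.5,.7,.9,1.1,1.2):
    arm.movep([*k,.224],Q(Y+a))
    R=Ro.from_quat(arm.read_eef_rot()).as_matrix()
    print(a,round(np.arctan2(R[1,0],R[0,0])-Y,3),np.round(arm.read_wrist_torque(),3),np.round(arm.read_ft_force(),1),np.round(arm.read_tool_pos(),4),round(arm.read_time(),2))
E
```

```text
0.15 0.152 [0.035 0.321 0.357] [-1.9  0.7  6.3] [0.4754 0.0131 0.2247] 5.7
0.3 0.302 [0.1   0.404 0.169] [-0.5  0.3  5.1] [0.4754 0.0131 0.2247] 5.95
0.5 0.501 [0.066 0.396 0.096] [-1.1  0.9  6.6] [0.4754 0.0131 0.2247] 6.22
0.7 0.7 [0.105 0.358 0.046] [-1.9  1.1  5.2] [0.4754 0.0131 0.2246] 6.5
0.9 0.9 [0.119 0.382 0.027] [-1.   1.3  5. ] [0.4754 0.0131 0.2246] 6.78
1.1 1.1 [0.083 0.414 0.043] [-2.   1.   6.3] [0.4753 0.013  0.2246] 7.05
1.2 1.2 [0.081 0.376 0.046] [-2.3 -0.6  6.1] [0.4753 0.0131 0.2247] 7.3
```

Knob broke loose: the torque fell to about 0.04 N m and it stands at about 1.2 rad. Next, the post.

```bash
python3 - <<'E'
from h import *
d=np.load("k.npz");k,Y=d['k'],float(d['Y'])
arm.move_gripper(.5); arm.line_to([*k,.30],.2)
arm.movep([.4625,-.082,.28],Q(np.radians(82.5)));arm.pause(.2)
p=pose(); im=snapshot("wrist"); np.savez("w3.npz",p=p[0],q=p[1])
cv2.imwrite("pics/w3.png",im);print(p,arm.read_time())
h=cv2.cvtColor(im,cv2.COLOR_BGR2HSV);m=cv2.inRange(h,(10,110,110),(28,255,255))
n,l,s,c=cv2.connectedComponentsWithStats(m)
for i in range(1,n):
  if s[i,4]>60: print(s[i],c[i],onz('wrist',*c[i],.148,p))
E
```

```text
(array([ 0.46261922, -0.08052787,  0.27976201]), array([ 7.50731358e-01,  6.60607372e-01,  2.76121598e-04, -5.02275362e-04])) 8.9583
[312 218  17  15 190] [319.67368421 225.00526316] [ 0.46242124 -0.08336931  0.148     ]
```

View pics/w3.png

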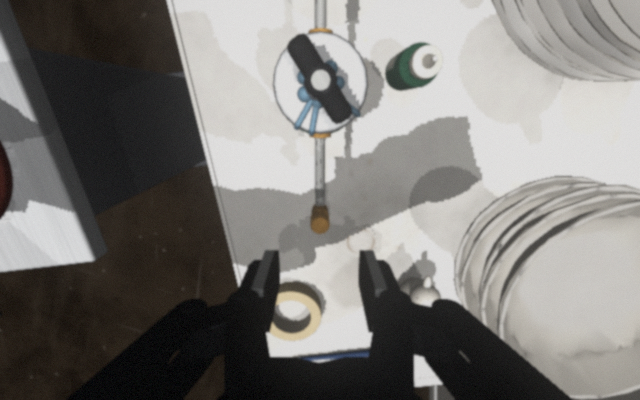

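Post top is at (319.7,225), the rod runs vertically at column 320 (aligned with the tool), and the knob is visibly turned. I grip the post and probe forwards.

```bash
python3 - <<'E'
from h import *
d=np.load("w1.npz");P=(d['p'],d['q'])
c=onz('wrist',126,166,.187,P);print("cup",c)
u=np.array([np.cos(np.radians(82.5)),np.sin(np.radians(82.5)),0])
p0=np.array([.4624,-.0834,.196])
print("gap approx",(c-p0)@u-215-0 if 0 else (c-p0)@u-.215-.0475)
arm.line_to([p0[0],p0[1],.28],.1);arm.line_to(p0,.12)
print(arm.read_ft_force());arm.move_gripper(0,40)
print("op",arm.read_opening()*85,arm.read_finger_force(),arm.read_time())
for i in range(6): print(arm.read_ft_force()@u,end=' ')
print()
p0=arm.read_tool_pos();np.savez("post.npz",p0=p0,u=u)
for i in range(1,5):
    arm.line_to(p0+u*i*.001,.01); print(i,round((arm.read_tool_pos()-p0)@u*1e3,2),[round(arm.read_ft_force()@u,2) for _ in range(4)],round(arm.read_time(),2))
E
```

```text
cup [0.5050931  0.18552782 0.187     ]
gap approx 0.009699676945228844
[-0.34171153 -0.34980275  0.31918245]
op 12.569268128894358 38.98950219154358 10.425
-0.6879542194202383 -0.6879542194202383 -0.6879542194202383 -0.6879542194202383 -0.6879542194202383 -0.6879542194202383 
1 0.12 [np.float64(-3.77), np.float64(-3.77), np.float64(-3.77), np.float64(-3.77)] 10.7
2 1.15 [np.float64(-5.15), np.float64(-5.15), np.float64(-5.15), np.float64(-5.15)] 10.95
3 2.84 [np.float64(-3.96), np.float64(-3.96), np.float64(-3.96), np.float64(-3.96)] 11.2
4 4.04 [np.float64(-5.4), np.float64(-5.4), np.float64(-5.4), np.float64(-5.4)] 11.45
```

```bash
cat >> h.py <<'E'
def f_avg(u,n=8):
    v=[]
    for _ in range(n): arm.pause(.025); v.append(arm.read_ft_force()@u)
    return np.mean(v),np.std(v)
E
python3 - <<'E'
from h import *
d=np.load("post.npz");p0,u=d['p0'],d['u']
L=[]
for s in np.arange(4.6,12,.6):
    arm.line_to(p0+u*s*.001,.01); f,sd=f_avg(u); L.append(f)
    print(round(s,1),round((arm.read_tool_pos()-p0)@u*1e3,2),round(f,2),round(sd,2),round(arm.read_time(),2))
    if len(L)>4 and f<np.mean(L[:4])-1.3: break
E
```

```text
4.6 4.68 -4.25 0.22 11.9
5.2 5.29 -4.24 0.41 12.35
5.8 5.86 -4.1 0.48 12.8
6.4 6.45 -4.52 0.33 13.25
7.0 7.04 -4.28 0.38 13.7
7.6 7.67 -3.95 0.55 14.15
8.2 8.27 -4.18 0.58 14.6
8.8 8.86 -4.29 0.47 15.05
9.4 9.46 -4.16 0.5 15.5
10.0 10.06 -4.23 0.4 15.95
10.6 10.65 -4.07 0.31 16.4
11.2 11.26 -3.92 0.47 16.85
11.8 11.81 -4.15 0.64 17.3
```

```bash
python3 - <<'E'
from h import *
d=np.load("post.npz");p0,u=d['p0'],d['u']
for s in np.arange(12.4,22,.6):
    arm.line_to(p0+u*s*.001,.012); f,sd=f_avg(u,6)
    print(round(s,1),round((arm.read_tool_pos()-p0)@u*1e3,2),round(f,2),round(sd,2),round(arm.read_time(),2))
    if f<-4.95: break
E
```

```text
12.4 12.29 -4.74 0.41 17.7
13.0 12.87 -5.03 0.67 18.1
```

```bash
python3 - <<'E'
from h import *
d=np.load("post.npz");p0,u=d['p0'],d['u']
f,sd=f_avg(u,14);print(f,sd)
for s in(13.5,):
    arm.line_to(p0+u*s*.001,.012); f,sd=f_avg(u,20)
    print(s,round((arm.read_tool_pos()-p0)@u*1e3,2),round(f,2),round(sd,2),round(arm.read_time(),2))
E
```

```text
-4.909245720769739 0.5450080866032374
13.5 13.26 -5.03 0.43 19.2
```

```bash
python3 - <<'E'
from h import *
d=np.load("post.npz");p0,u=d['p0'],d['u']
for s in(14.,14.5):
    arm.line_to(p0+u*s*.001,.012); f,sd=f_avg(u,16)
    print(s,round((arm.read_tool_pos()-p0)@u*1e3,2),round(f,2),round(sd,2),round(arm.read_time(),2))
    if f<-5.5: break
im=snapshot("side");cv2.imwrite("pics/s4.png",cv2.resize(im[130:240,270:390],None,fx=5,fy=5,interpolation=cv2.INTER_CUBIC))
E
```

```text
14.0 13.64 -5.19 0.56 19.85
14.5 14.03 -5.48 0.51 20.5
```

View pics/s4.png

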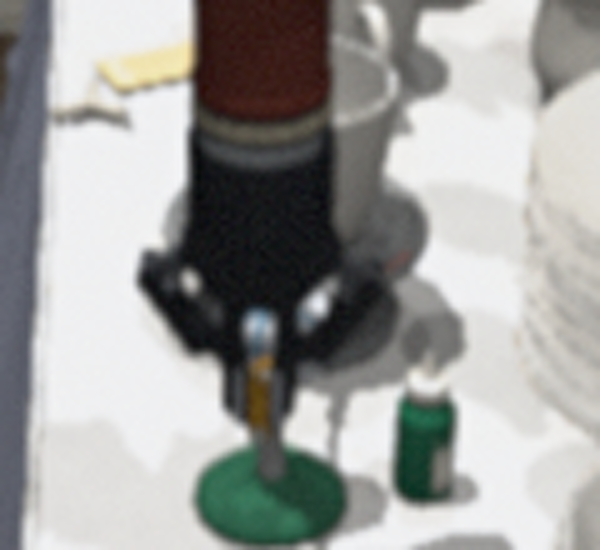

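The side crop shows the arm hiding the pencil, with the post held in the fingers and the bottle undisturbed. The force has risen about 1.3 N over the sliding baseline across about 2 mm, which is a light bearing. I release the post and tighten the knob.

```bash
python3 - <<'E'
from h import *
d=np.load("k.npz");k,Y=d['k'],float(d['Y'])
arm.move_gripper(.4); p=arm.read_tool_pos(); arm.line_to([p[0],p[1],.285],.15)
arm.movep([*k,.30],Q(Y+1.2)); arm.line_to([*k,.224],.1)
print(arm.read_tool_pos(),arm.read_ft_force(),arm.read_wrist_torque())
arm.move_gripper(0,60);print(arm.read_opening()*85,arm.read_time())
for a in(1.0,.8,.6,.45,.3,.2,.1,.03,-.03):
    arm.movep([*k,.224],Q(Y+a))
    R=Ro.from_quat(arm.read_eef_rot()).as_matrix()
    print(a,round(np.arctan2(R[1,0],R[0,0])-Y,3),np.round(arm.read_wrist_torque(),3),np.round(arm.read_ft_force(),1),round(arm.read_time(),2))
E
```

```text
[0.47559755 0.0128206  0.22442692] [ 0.84398361 -1.33587665  0.59475179] [ 0.04753769 -0.00093189 -0.04986935]
11.937916543323322 23.2833
1.0 1.004 [-0.151  0.426 -0.049] [-2.4 -1.4  6.9] 23.56
0.8 0.806 [-0.229  0.423 -0.069] [-2.8 -0.5  7.4] 23.83
0.6 0.606 [-0.15   0.521 -0.086] [-2.3 -1.2  8.8] 24.11
0.45 0.456 [-0.195  0.472 -0.132] [-2.  -1.7  9.5] 24.36
0.3 0.305 [-0.148  0.494 -0.178] [-2.7 -0.9  8.7] 24.61
0.2 0.205 [-0.114  0.575 -0.201] [-2.5 -1.4  9.1] 24.86
0.1 0.105 [-0.114  0.653 -0.302] [-2.4 -0.5 10.3] 25.11
0.03 0.036 [-0.152  0.61  -0.102] [-3.2 -0.1 10.7] 25.36
-0.03 -0.025 [-0.147  0.564 -0.285] [-2.4 -0.2  9.8] 25.61
```

```bash
python3 - <<'E'
from h import *
d=np.load("k.npz");k,Y=d['k'],float(d['Y'])
arm.move_gripper(.55); arm.line_to([*k,.30],.15)
arm.movep([.474,.0125,.30],Q(np.radians(48)));arm.pause(.3)
P=pose(); im=snapshot("wrist");print(arm.read_time(),P[0],arm.read_ft_force())
m=(im.max(2)<55)
r=np.arange(190,252);cc=np.array([np.mean(np.where(m[i,303:336])[0])+303 for i in r]);ok=(r<215)|(r>238)
s,b=np.polyfit(r[ok],cc[ok],1);print("slope",s,np.ptp(cc))
old=cv2.imread("pics/w2.png")
f=lambda i:cv2.resize(i[40:180,150:350],None,fx=4,fy=4,interpolation=cv2.INTER_CUBIC)[:,:]
cv2.imwrite("pics/cmp.png",np.hstack([f(old)[:,:400],f(im)[:,:400]]))
E
```

```text
27.3 [0.47398071 0.01254041 0.29984499] [-0.16094284  0.11573931 -0.93647741]
slope -0.03697730360704732 5.214285714285722
```

View pics/cmp.png

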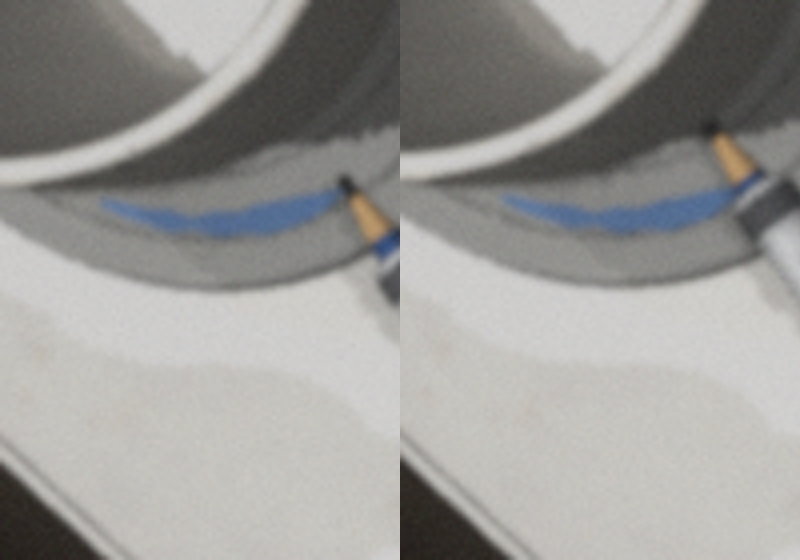

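Before and after crops: the pencil point has met the cup wall at crop (710,128). Its blue band has shortened by roughly 1.5–2 mm against the sleeve, the rim has not moved, and the knob is back within about 2° of where it started. Handing in.

```bash
python3 -c "
from station import ticket
print(ticket.finish_job())"
```

```text
the job is handed in; nothing more can be done
None
```

I handed the job in at about 27 s: the knob was loosened and is tight again, the pencil bears on the cup with an estimated 1.3 to 1.9 N, and the cup looks unmoved; no verdict was returned.

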